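# Hold a pocket album squared against the fence for its screw posts

## Task

Make up the pocket album on the binding jig: lay the page block on the back cover that is already there, then the leaf-painted front cover on top, all with their holes towards the dark fence. Square the pile so that its edges are flush, slide it up to the fence without ramming it, and press its spine flush against the fence with a steady push of about 12 N, keeping your hand clear of the holes at the spine. Finish while still holding that push, so that I can put the screw posts in, and leave the other things on the desk where they are.

Things in the scene. Friction and masses are not known exactly. Their poses are not given: they have to be found in the camera images.
- jig: Binding jig of pale plywood, screwed to the desk, does not move. 200 mm long (its x), 160 mm wide (its y). Origin under its centre on the desk; its x axis points square at the fence. A flat deck, top 32 mm above the desk, runs from x = -100 to +50 mm over the full width; from +50 to +78 mm an open channel (for fitting posts from below) with nothing under the pile; the fence starts at x = +78 mm.
- fence: Dark wooden fence across the far end of the jig, rigid, 22 mm thick, 160 mm wide, its top 42 mm above the deck. Origin under its centre; axes as the jig's. The force of the pile on it is what counts.
- fence_face (a point): Middle of the fence's face that the spine is pressed against, at deck height (32 mm above the desk). Axes as the jig's: x points into the fence.
- back_cover: Back cover: loose plain brown wooden board 110 mm (its x) by 62 mm (its y) by 6 mm, 35 g, lying on the jig's deck a little short of the fence, two dark 7 mm hole marks 12 mm from its spine edge (+x edge). Origin at the centre of its underside.
- back_cover_spine (a point): Middle of the back cover's spine edge, on its underside, 55 mm along +x from its origin.
- pages: Page block: white rigid glued block 110 mm (x) by 62 mm (y) by 16 mm, about 60 to 120 g, flat on the desk to one side of the jig, two hole marks near its spine edge (+x edge). Origin at the centre of its underside.
- pages_spine (a point): Middle of the page block's spine edge, on its underside, 55 mm along +x from its origin.
- front_cover: Front cover: brown wooden board 110 mm (x) by 62 mm (y) by 6 mm, 35 g, with a dark green painted leaf on top and two hole marks near its spine edge (+x edge), flat on the desk to one side of the jig. Origin at the centre of its underside.
- front_cover_spine (a point): Middle of the front cover's spine edge, on its underside, 55 mm along +x from its origin.
- planter: Bystander: black tin 66 mm across, 85 mm high, with a small succulent. Origin at the centre of its underside.
- post_dish: Bystander: shallow steel dish 72 mm across, 14 mm high, with brass screw posts. Origin at the centre of its underside.
- screwdriver: Bystander: screwdriver 170 mm long, lying along its x.
- twine: Bystander: spool of twine 56 mm across, 60 mm high. Origin at the centre of its underside.
- glue_jar: Bystander: jar 70 mm across, 85 mm high. Origin at the centre of its underside.
- bone_folder: Bystander: white bone folder, a flat strip 150 by 22 by 4 mm lying along its x.
- done_album: Bystander: finished larger album with blue covers, 156 by 110 by 28 mm. Origin at the centre of its underside.
There are look-alikes about, which are no part of the job. Leave any red look-alike of the front_cover alone.

How it is judged:
On the way, in this order (a step that is already met when the one before it is completed fails the run):
1. the page block lies flat on the back cover and is let go (z of pages in the frame of back_cover between 0.003 and 0.009 m and x of pages in the frame of back_cover between -0.012 and 0.012 m and y of pages in the frame of back_cover between -0.012 and 0.012 m and angle between pages's own z axis and vertical below 0.06 rad and contact force between the fingers and pages below 0.1 N and linear speed of pages below 0.02 m/s), for 0.2 s.
2. the front cover lies flat on the page block and is let go (z of front_cover in the frame of pages between 0.013 and 0.019 m and x of front_cover in the frame of pages between -0.012 and 0.012 m and y of front_cover in the frame of pages between -0.012 and 0.012 m and angle between front_cover's own z axis and vertical below 0.06 rad and contact force between the fingers and front_cover below 0.1 N and linear speed of front_cover below 0.02 m/s), for 0.2 s.
At the end, for the whole second after the job is handed in: Back cover, pages, front cover flat in that order on the jig, sides in line within 3 mm, each spine within 2.5 mm of the fence and square within 0.04 rad, at rest; the pile presses the fence with 6 to 20 N through the last second; robot not on the fence, TCP over 50 mm short of it (contact force between fence and anything else between 6 and 20 N and contact force between the fingers and fence below 0.3 N and x of the grasp point in the frame of fence_face below -0.05 m and x of back_cover_spine in the frame of fence_face between -0.0025 and 0.0025 m and angle between the x axis of each of back_cover, pages, front_cover and the x axis of fence, either way round below 0.04 rad and angle between each of back_cover, pages, front_cover's own z axis and vertical below 0.05 rad and linear speed of each of back_cover, pages, front_cover below 0.01 m/s and x of pages_spine in the frame of fence_face between -0.0025 and 0.0025 m and x of front_cover_spine in the frame of fence_face between -0.0025 and 0.0025 m and z of back_cover in the frame of fence_face between -0.002 and 0.002 m and y of pages in the frame of back_cover between -0.003 and 0.003 m and z of pages in the frame of back_cover between 0.004 and 0.008 m and y of front_cover in the frame of pages between -0.003 and 0.003 m and z of front_cover in the frame of pages between 0.014 and 0.018 m); the arm keeps its last pose, push and grip.
It fails at once if a bystander is moved more than 20 mm: the black tin planter, the dish of screw posts, the screwdriver, the twine spool, the glue jar, the bone folder, the finished album (distance of any of planter, post_dish, screwdriver, twine, glue_jar, bone_folder, done_album from where it was at the start of the episode above 0.02 m).
It fails at once if the album is rammed against the fence (over 45 N) (contact force between fence and anything else above 45 N).
It also fails if it takes over 72 s, if anything falls off the work surface, if the arm or the gripper's body presses on something with over 40 N, if the wrist force passes 120 N, or if a joint passes its speed limit or range.

## Robot

A 6-joint arm with a two-finger parallel gripper is mounted at the origin on the work surface. World frame = base frame: x ahead of the robot, y to its left, z up, the work surface at z = 0. Lengths are in m, angles in rad, forces in N, time in s.
With the tool pointing down it reaches from about 0.375 to 0.925 m from the base axis. Payload 5.7 kg.
Tool frame: the origin (TCP) lies between the finger pads, 19 mm behind the fingertips; this is the grasp point; z points along the fingers, y is the line along which they close (so a half turn about z gives the same grasp; the last joint's range is limited). The gripper opens to 88 mm and grips with 3 to 60 N. Pads are 20 mm wide; open, the fingers measure 115 mm over their backs; the gripper's body (75 mm by 178 mm) begins 61 mm behind the grasp point.
Start: joints at [1.124, 0.359, 1.51, -0, 1.272, -0.115], TCP at [0.195, 0.567, 0.241] pointing down, gripper open.
Joint ranges: [-2.97, 2.97], [-1.01, 2.36], [0.21, 2.38], [-0.96, 4.11], [0.2, 2.71], [-2.98, 2.98]. Speed limits (rad/s): [2.39, 2.39, 3.14, 3.14, 3.14, 3.14].

## Interface

Orientations are given as a unit quaternion [x, y, z, w].
In Python, from bench import move_ptp, servo_line, goto_joints, move_gripper, sleep, inverse_kinematics, capture, PlanningError, close_job, spot_in, silhouettes, current_clock, current_joint_pos, current_qvel, current_joint_torque, current_position, current_orientation, current_force, current_torque, current_finger_gap, current_grip_force gives the robot as it stands. Calls block until the motion is done:
- move_ptp(position, orientation): joint-space move of the TCP to a pose.
- servo_line(position, orientation=None, rate=0.15, contact_N=None): straight line of the TCP; orientation=None keeps the orientation; rate is the mean speed in m/s. With contact_N (N) it stops when the force on the tool has changed by that much, and returns True; else False.
- goto_joints(angles): joint-space move.
- move_gripper(opening): finger opening in m; the grip force is fixed at half the most; returns when the fingers have stopped.
- sleep(seconds).
- inverse_kinematics(position, orientation): joint angles nearest the present ones, or None.
- capture(name): name is "scene" or "top"; returns a dict with "image" (420x560x3 uint8, blue, green, red), "range_z" (420x560 float32, m along the optical axis (not along the pixel's ray), 0 where there is no reading), "intrinsics" (3x3 intrinsics, pixels), "k1" (the pictures are not rectified: a ray, as slopes to the right and down, at radius r is drawn at 1 + k1 r^2 times it, then the intrinsics apply), "R" (3x3) and "t" (3): a world point X has camera coordinates R X + t. Camera axes: x right, y down, z forward; pixel columns grow to the right and rows downward; lengths in m; the calibration is good to about 2 mm. A picture is of the moment at which its call begins.
A pose or a line that the arm cannot do raises PlanningError and nothing moves.
- close_job(): hands the job in; it is judged then, once.
Trained networks look in the newest picture that a camera, given by its name, has taken for a name from the list of things; names that differ only in an ending like _2 or _b are one class to them, and where a whole thing is asked for, a point or a joint stands for the part that bears it (a point fixed in the world has none). Each returns a list of dicts, best first, with "conf" (0 to 1); they miss things now and then, are a little off and sometimes report something else, mostly with a low value. They report only what shows in the picture. A call takes as long as a camera call. They do not tell look-alikes from the thing itself.
- spot_in(camera, query): "xy" ([column, row] in pixels, amid what is visible of it).
- silhouettes(camera, query): "region" (420x560 bool, what is visible of it) and "xy" ([column, row] in pixels, amid what is visible of it).
Readings, each from a call of its own:
- current_clock(): time.
- current_joint_pos(): joint angles.
- current_qvel(): joint speeds.
- current_joint_torque(): joint torques, N m.
- current_position(): TCP position.
- current_orientation(): TCP orientation.
- current_force(): force on the tool from outside, world axes, zero at the start.
- current_torque(): the same for the moment, N m.
- current_finger_gap(): finger opening in m.
- current_grip_force(): force on a finger pad.
Only numpy, scipy, OpenCV 4.12 (cv2) and the standard library are available. Lean on these libraries where they do the work, as an engineer would, in place of code of your own. Each camera call takes 0.05 s, during which the arm holds its last target. There are 200 camera calls.

## Working session

There is one attempt and no reset: what is moved stays moved. The work goes in short steps, each a Python script; the robot and the scene stay as the last script left them, time stands still between calls to the robot, and variables do not carry over. Pictures are saved under pics/ and viewed, at most 10 in all, crops included, and the job is handed in when it is done.

```bash
mkdir -p pics; ls
python3 - <<'E'
from bench import *
import cv2
for n in("top","scene"):
    c=capture(n); cv2.imwrite(f"pics/{n}0.png",c["image"]); print(n,c["intrinsics"].tolist(),c["k1"],c["R"].tolist(),c["t"])
    for q in("jig","fence","back_cover","pages","front_cover","done_album","bone_folder"):
        print(q,[(round(d["conf"],2),[round(float(v)) for v in d["xy"]]) for d in spot_in(n,q)])
print(current_clock(),current_orientation())
E
```

```text
pics
top [[463.3375331874027, 0.0, 277.5326694320959], [0.0, 463.3375331874027, 212.05394662342883], [0.0, 0.0, 1.0]] -0.11781937708016643 [[-0.02674519784921966, -0.9996417934000713, -0.0009895857187876597], [-0.9769314705835174, 0.02634737774943288, -0.21192148892751356], [0.21187165024026133, -0.004701124718343888, -0.9772861931137935]] [0.01585448 0.57068303 1.18368816]
jig [(0.68, [310, 224])]
fence [(0.95, [286, 198])]
back_cover [(0.8, [299, 224])]
pages [(0.89, [402, 261])]
front_cover [(0.95, [208, 250]), (0.88, [161, 253])]
done_album [(0.87, [464, 223])]
bone_folder [(0.68, [441, 281]), (0.22, [401, 261])]
scene [[389.5750261269533, 0.0, 285.4434151835595], [0.0, 389.5750261269533, 207.6479948924362], [0.0, 0.0, 1.0]] 0.003941966833228518 [[0.7681495814495966, 0.6402034762519304, -0.009259023369309342], [0.5168918869210686, -0.6285982475234411, -0.5811084412101033], [-0.3778478500057751, 0.44159229183195975, -0.813773463588369]] [-0.40977334 -0.26854833  1.35728726]
jig [(0.37, [224, 329])]
fence [(0.63, [303, 227])]
back_cover [(0.67, [275, 218])]
pages [(0.64, [177, 269])]
front_cover [(0.86, [311, 167]), (0.71, [277, 217]), (0.69, [333, 140])]
done_album [(0.94, [144, 350])]
bone_folder [(0.56, [131, 286])]
0.8 [ 1.65147305e-01  9.86268912e-01 -3.12287705e-05 -3.14183656e-06]
```

View pics/top0.png

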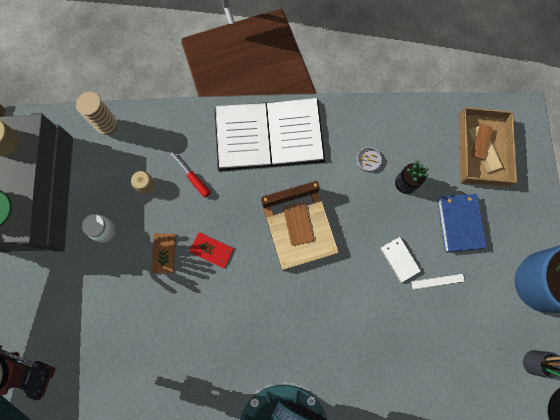

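Run:
```python
import cv2
i=cv2.imread("pics/top0.png"); cv2.imwrite("pics/crop0.png",cv2.resize(i[180:310,120:440],None,fx=2.5,fy=2.5,interpolation=cv2.INTER_CUBIC))
```

```text
(no output)
```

View pics/crop0.png

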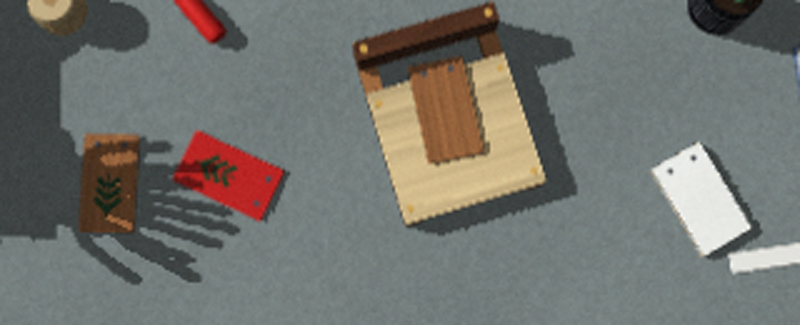

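The candidates for the front cover are the brown board with a leaf at (164,253) and the red board with a leaf at (212,250). The brown one fits the description; the red one is the look-alike. The page block is at (401,260), with its holes at the top-left end. The back cover is at (299,224), holes towards the fence. I'll confirm with an enlarged crop, which should also show the front cover's hole end, and fit the poses.

```bash
cat > h.py <<'E'
from bench import *
import numpy as np, cv2
from scipy.optimize import minimize
from scipy.spatial.transform import Rotation as Ro
def proj(c,X):
    p=np.atleast_2d(X)@c["R"].T+c["t"]; s=p[:,:2]/p[:,2:]
    s=s*(1+c["k1"]*(s**2).sum(1,keepdims=True)); K=c["intrinsics"]
    return s*[K[0,0],K[1,1]]+[K[0,2],K[1,2]]
def ray(c,uv,z):
    K=c["intrinsics"]; d=(np.array(uv,float)-[K[0,2],K[1,2]])/[K[0,0],K[1,1]]; s=d.copy()
    for _ in range(20): s=d/(1+c["k1"]*(s@s))
    C=-c["R"].T@c["t"]; v=c["R"].T@np.r_[s,1]
    return (C+v*(z-C[2])/v[2])[:2]
def box(p,L,W,z0,z1):
    x,y,a=p; R=np.array([[np.cos(a),-np.sin(a)],[np.sin(a),np.cos(a)]])
    q=np.array([[L,W],[L,-W],[-L,-W],[-L,W]])/2@R.T+[x,y]
    return np.vstack([np.c_[q,np.full(4,z)] for z in (z0,z1)])
def fit(c,mask,L,W,z0,z1):
    m=mask.astype(np.uint8); v,u=np.nonzero(m); S=6
    o=np.array([u.min()-8,v.min()-8]); sz=np.array([u.max()+9,v.max()+9])-o
    big=cv2.resize(m[o[1]:o[1]+sz[1],o[0]:o[0]+sz[0]].astype(np.float32),None,fx=S,fy=S,interpolation=cv2.INTER_LINEAR)>.5
    def cost(p):
        h=cv2.convexHull(((proj(c,box(p,L,W,z0,z1))-o+.5)*S).astype(np.float32))
        im=np.zeros(big.shape,np.uint8); cv2.fillConvexPoly(im,np.round(h*16).astype(np.int32),1,shift=4)
        im=im>0; return 1-(im&big).sum()/(im|big).sum()
    x,y=ray(c,[u.mean(),v.mean()],(z0+z1)/2); best=None
    for a in np.arange(0,np.pi,np.pi/8):
        r=minimize(cost,[x,y,a],method="Nelder-Mead",options=dict(initial_simplex=[[x,y,a],[x+.008,y,a],[x,y+.008,a],[x,y,a+.2]],xatol=1e-5,fatol=1e-5))
        if best is None or r.fun<best.fun: best=r
    return best.x,best.fun
def down(a):  # tool down, tool x axis (pad width) along world angle a
    return Ro.from_matrix([[np.cos(a),np.sin(a),0],[np.sin(a),-np.cos(a),0],[0,0,-1]]).as_quat()
E
python3 - <<'E'
from h import *
c=capture("top"); s=capture("scene")
D=dict(pages=(.110,.062,0,.016),front_cover=(.110,.062,0,.006),back_cover=(.110,.062,.032,.038),fence=(.022,.160,.0,.074),bone_folder=(.15,.022,0,.004))
for n,cam in(("top",c),("scene",s)):
    for q,d in D.items():
        for r in silhouettes(n,q):
            if r["conf"]<.5: continue
            x,f=fit(cam,r["region"],*d); print(n,q,round(r["conf"],2),np.round(r["xy"]),x.round(4),round(f,3),r["region"].sum())
a=c["image"][225:280,140:240]; b=s["image"][115:195,270:370]
cv2.imwrite("pics/crop1.png",np.vstack([cv2.resize(a,(600,330),interpolation=3),cv2.resize(b,(337,270),interpolation=3)][:1]+[cv2.copyMakeBorder(cv2.resize(b,(337,269),interpolation=3),0,0,0,263,0)]))
E
```

```text
top pages 0.94 [400. 260.] [ 0.4405 -0.3342  3.603 ] 0.055 919
top pages 0.64 [415. 178.] [ 0.6737 -0.3873 -0.8337] 0.188 735
top front_cover 0.78 [209. 249.] [0.4824 0.1884 1.1138] 0.064 947
top front_cover 0.61 [162. 251.] [0.4774 0.3219 3.0979] 0.046 877
top back_cover 0.82 [298. 224.] [ 0.5438 -0.0532  3.3205] 0.034 921
top bone_folder 0.91 [440. 279.] [ 0.3765 -0.4388  1.6774] 0.1 403
scene pages 0.73 [174. 269.] [ 0.4402 -0.337   3.6272] 0.037 1003
scene front_cover 0.83 [308. 166.] [0.4819 0.187  1.1221] 0.066 519
scene front_cover 0.68 [178. 270.] [ 0.4381 -0.336   0.4909] 0.093 1028
scene front_cover 0.63 [334. 141.] [0.4761 0.3186 3.1189] 0.067 458
scene back_cover 0.9 [276. 217.] [ 0.5452 -0.0555  3.3382] 0.073 720
scene fence 0.59 [300. 228.] [ 0.6205 -0.0331  3.4199] 0.171 663
scene bone_folder 0.74 [131. 285.] [ 0.3756 -0.4415  1.6946] 0.135 450
```

View pics/crop1.png

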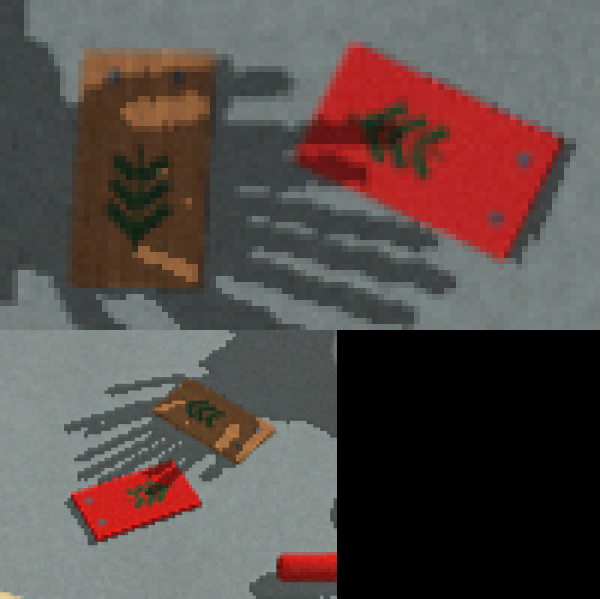

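Confirmed: the brown leaf board (crop top left, full-image (164,253)) is plain brown, with its holes at the far end (+x world). The red one has its holes at the right. Next I'll find the jig pose and pick up the page block.

Run:
```python
from h import *
c=capture("top")
for q,d in dict(fence=(.022,.160,.032,.074),).items():
    for r in silhouettes("top",q): x,f=fit(c,r["region"],*d); print(q,r["conf"],r["xy"],x.round(4),round(f,3))
# plywood deck colour mask + back cover -> deck rectangle 150x160 
hsv=cv2.cvtColor(c["image"],cv2.COLOR_BGR2HSV); 
m=((hsv[...,0]>5)&(hsv[...,0]<28)&(hsv[...,1]>60)&(hsv[...,2]>150)).astype(np.uint8); m[:, :255]=0; m[:,350:]=0; m[:190]=0; m[290:]=0
n,l,st,_=cv2.connectedComponentsWithStats(m); k=1+st[1:,4].argmax(); m=(l==k).astype(np.uint8)
cn=max(cv2.findContours(m,0,1)[0],key=cv2.contourArea).reshape(-1,2)
P=np.array([ray(c,p,.032) for p in cn]); r=cv2.minAreaRect((P*1000).astype(np.float32)); print(r)
a=[ray(c,p,.074) for p in([265.2,198.8],[315.2,185.2])]; b=[ray(c,p,.032) for p in([283.2,270],[338,253.2])]
for e in(a,b): d=e[0]-e[1]; print(e,np.arctan2(d[1],d[0])-np.pi/2,np.linalg.norm(d))
```

```text
fence 0.61 [284.7, 199.6] [ 0.6201 -0.0329  0.2643] 0.057
((523.7503662109375, -60.81817626953125), (173.01023864746094, 159.9567413330078), 15.099644660949707)
[array([0.60528437, 0.03260112]), array([ 0.63941802, -0.10287876])] 0.24680959892854393 0.13971364666775976
[array([ 0.41777066, -0.0105618 ]), array([ 0.45889898, -0.16017268])] 0.26827499851568715 0.15516105640550024
```

```bash
cat >> h.py <<'E'
def ori(p,a):
    best=None
    for k in(0,np.pi):
        j=inverse_kinematics(list(p),down(a+k))
        if j is not None and (best is None or abs(j[5])<best[0]): best=(abs(j[5]),down(a+k))
    return best[1]
JY=.263; u=np.array([np.cos(JY),np.sin(JY)]); v=np.array([-u[1],u[0]]); FACE=np.array([.6201,-.0329])-.011*u
BACK=(.5446,-.0544,.188)
def pick_place(src,zg,dst,zp,wide):
    q=ori((*src[:2],.1),src[2]); q2=ori((*dst[:2],.15),dst[2])
    move_ptp([*src[:2],.12],q); move_gripper(wide); servo_line([*src[:2],zg],rate=.12); move_gripper(.05)
    print("grip",current_finger_gap(),current_grip_force(),current_clock())
    servo_line([*src[:2],.14],rate=.2)
    move_ptp([*dst[:2],zp+.04],q2)
    print("lifted gap",current_finger_gap())
    servo_line([*dst[:2],zp+.008],rate=.1)
    print("contact",servo_line([*dst[:2],zp-.002],rate=.02,contact_N=2.5),current_position())
    move_gripper(.08); servo_line([*dst[:2],zp+.08],rate=.2); print(current_clock())
E
python3 - <<'E'
from h import *
pick_place((.4403,-.3355,.475),.0215,BACK,.0595,.086)
c=capture("top"); s=capture("scene"); cv2.imwrite("pics/a.png",np.vstack([cv2.resize(c["image"][170:290,230:370],(560,300)),cv2.resize(s["image"][170:270,220:406],(560,300))]))
E
```

```text
grip 0.06171434501057032 29.986307322978973 6.525
lifted gap 0.06153757579723518
contact True [ 0.54498679 -0.05450707  0.0597597 ]
10.3833
```

View pics/a.png

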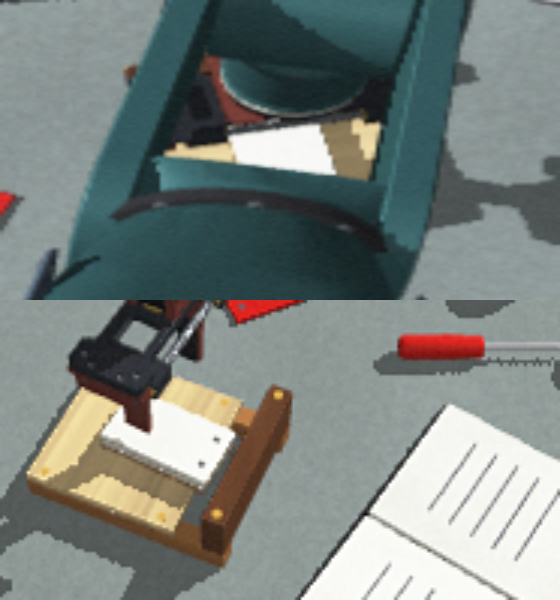

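The page block lies on the back cover with its holes towards the fence. Next I'll hover over the front cover, check the pages from above, then bring the front cover over.

Run:
```python
from h import *
F=(.4768,.3205,-.035)
move_ptp([*F[:2],.14],ori((*F[:2],.1),F[2]))
c=capture("top"); P=None
for r in silhouettes("top","pages"):
    x,f=fit(c,r["region"],.11,.062,.032,.054); print(r["conf"],x.round(4),round(f,3))
    if f<.1 and P is None and abs(x[0]-.5446)<.02: P=(x[0],x[1],(x[2]+.8)%np.pi-.8)
P=P or BACK; print(P)
pick_place(F,.021,P,.075,.074)
j=current_joint_pos(); move_ptp([.5-.13*u[0],-.3,.2],ori((.4,-.3,.2),JY))
c=capture("top"); s=capture("scene"); cv2.imwrite("pics/b.png",np.vstack([cv2.resize(c["image"][170:290,230:370],(560,300)),cv2.resize(s["image"][170:270,220:406],(560,300))]))
for n,cam in(("top",c),("scene",s)):
  for r in silhouettes(n,"front_cover"):
    x,f=fit(cam,r["region"],.11,.062,.032,.060); print(r["conf"],r["xy"],x.round(4),round(f,3))
print(current_clock())
```

```text
0.79 [ 0.543  -0.0541  0.1863] 0.05
(np.float64(0.5429665968168402), np.float64(-0.05412602937205367), np.float64(0.18630426746061113))
grip 0.061357254118643546 30.000633001327515 14.4333
lifted gap 0.06141611173023577
contact True [ 0.54341316 -0.05419293  0.07564324]
19.0417
0.84 [298.1, 220.6] [ 0.5441 -0.0544  3.3381] 0.075
0.72 [208.9, 246.6] [0.4768 0.1828 4.2388] 0.094
0.94 [308.5, 168.1] [0.4997 0.1581 1.2081] 0.318
0.82 [276.8, 212.5] [ 0.5373 -0.0473  0.1422] 0.209
20.4
```

View pics/b.png

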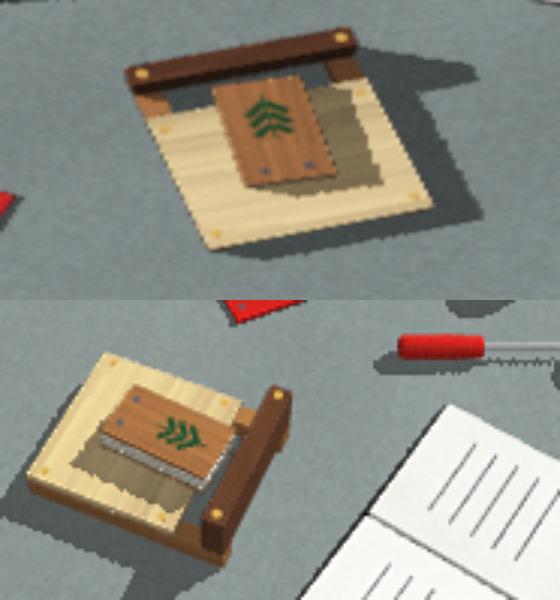

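The front cover is on the pile, but my orientation helper picked opposite half turns for the pick and the place. Its holes now point away from the fence: top crop (265,170) and (310,165). I'll lift it, turn it half round and set it down again.

Run:
```python
from h import *
P=np.array([.5434,-.0542]); a=.190
js={k:inverse_kinematics([*P,.12],down(a+k*np.pi)) for k in(0,1)}
print({k:None if j is None else np.round(j,2) for k,j in js.items()})
assert all(j is not None for j in js.values())
k=0 if abs(js[0][5])<abs(js[1][5]) else 1
move_ptp([*P,.12],down(a+k*np.pi)); move_gripper(.08); servo_line([*P,.0757],rate=.1); move_gripper(.05)
print(current_finger_gap(),current_position())
servo_line([*P,.12],rate=.15); move_ptp([*P,.12],down(a+(1-k)*np.pi))
servo_line([*P,.083],rate=.1); print(servo_line([*P,.072],rate=.02,contact_N=2.5),current_position())
move_gripper(.08); servo_line([*P,.14],rate=.2); print(current_clock())
move_ptp([.4,-.3,.2],ori((.4,-.3,.2),JY))
c=capture("top"); s=capture("scene"); cv2.imwrite("pics/c.png",np.vstack([cv2.resize(c["image"][170:290,230:370],(560,300)),cv2.resize(s["image"][170:270,220:406],(560,300))]))
for r in silhouettes("top","front_cover"):
    x,f=fit(c,r["region"],.11,.062,.032,.060); print(r["conf"],r["xy"],x.round(4),round(f,3))
print(current_clock())
```

```text
{0: array([-0.23,  0.42,  1.76, -0.  ,  0.96,  1.15]), 1: array([-0.23,  0.42,  1.76, -0.  ,  0.96, -1.99])}
0.06140132892321762 [ 0.5438643  -0.05427792  0.0762668 ]
True [ 0.5435505  -0.05426119  0.07558607]
27.8667
0.96 [294.7, 218.4] [ 0.5449 -0.0532  3.3217] 0.099
0.59 [209.5, 247.7] [0.4769 0.1826 1.1012] 0.149
30.1667
```

View pics/c.png

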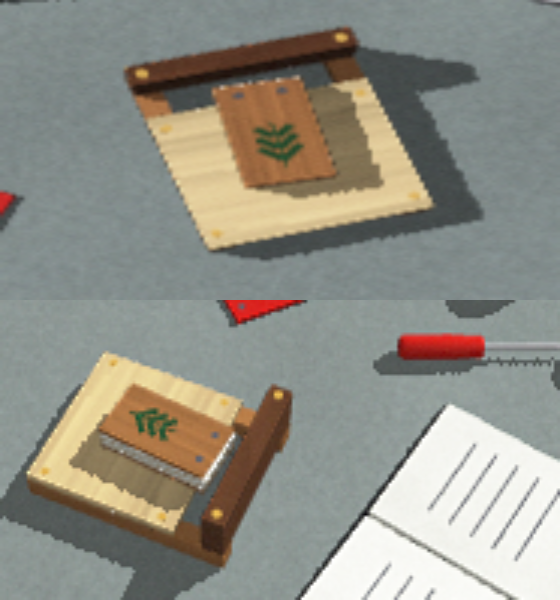

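The front cover is now right way round, its holes at the fence end in both crops. Now I'll square the sides with a squeeze, turn the pile to the jig's yaw, and slide it near the fence.

Run:
```python
from h import *
P=np.array([.5440,-.0540]); a=.188; z=.0538
q=ori((*P,.1),a); k=0 if np.allclose(abs(q@down(a)),1) else np.pi
move_ptp([*P,.13],q); move_gripper(.086); servo_line([*P,z],rate=.12); move_gripper(.05)
print("squeeze",current_finger_gap(),current_position(),current_force())
n=FACE-(.055+.005)*u; lat=(P-FACE)@v; T=n+v*lat; print("advance",(T-P)@u,"lat",lat)
print(servo_line([*T,z],down(JY+k),rate=.02,contact_N=8),current_position(),current_force())
p=np.array(current_position()[:2]); move_gripper(.08); servo_line([*p,.11],rate=.2)
B=FACE+v*lat-(.115+.010+.012)*u
move_gripper(.03); servo_line([*B,.11],rate=.2)
c=capture("scene"); cv2.imwrite("pics/d.png",cv2.resize(c["image"][150:280,210:390],(720,520),interpolation=3))
servo_line([*B,.0545],rate=.1)
print(current_clock(),current_finger_gap(),current_force())
```

```text
squeeze 0.06191261903154913 [ 0.54435684 -0.05412397  0.05430562] [-0.75538976  0.11526339  4.02137017]
advance 0.007968802623078506 lat -0.0005900951425615994
True [ 0.54518459 -0.05373106  0.05432469] [-0.16308047 -0.58567124  4.4110756 ]
36.275 0.030160919891955382 [ 0.13696049 -0.11547549  0.27973656]
```

View pics/d.png

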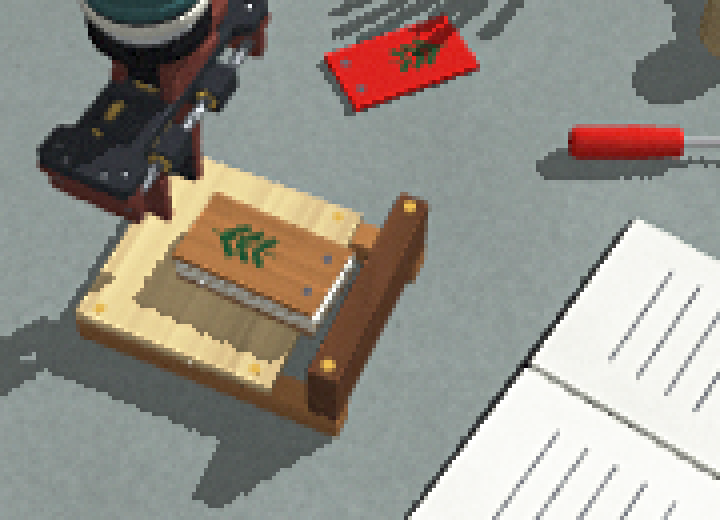

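The pile is stacked and the sides look in line, but the contact stop ended the turn early. I'll redo the squeeze, turn and slide with a looser stop.

Run:
```python
from h import *
print(current_position(),current_orientation())
P=np.array([.5452,-.0537]); z=.0545
o=Ro.from_quat(current_orientation()).as_matrix()[:2,0]; a=np.arctan2(o[1],o[0]); k=0 if abs((a-JY+np.pi)%(2*np.pi)-np.pi)<1 else np.pi; print("yaw",a,k)
p=current_position(); servo_line([p[0],p[1],.115],rate=.25); move_gripper(.086)
servo_line([*P,.115],rate=.2); servo_line([*P,z],rate=.12); move_gripper(.05)
print("squeeze",current_finger_gap(),current_position(),current_force())
print(servo_line([*(P-.001*u),z],down(JY+k),rate=.003,contact_N=25),current_position(),current_force())
T=FACE-.060*u+v*((P-FACE)@v)
print(servo_line([*T,z],rate=.02,contact_N=20),current_position(),current_force())
p=np.array(current_position()[:2]); move_gripper(.08); servo_line([*p,.115],rate=.25)
o=Ro.from_quat(current_orientation()).as_matrix()[:2,0]; print("yaw",np.arctan2(o[1],o[0]))
B=FACE+v*((p-FACE)@v)-(.115+.010+.012)*u
move_gripper(.03); servo_line([*B,.115],rate=.25); servo_line([*B,.0545],rate=.12)
c=capture("scene"); cv2.imwrite("pics/e.png",cv2.resize(c["image"][150:280,210:390],(720,520),interpolation=3))
print(current_clock(),current_finger_gap(),current_position(),current_force())
```

```text
[ 0.47784996 -0.07194345  0.05457648] [ 9.94586430e-01  1.03905783e-01 -1.18917748e-03  8.77228267e-05]
yaw 0.20818756535329339 0
squeeze 0.061888259770829526 [ 0.54555898 -0.05375153  0.05501027] [-0.37328841 -0.46350132  5.77445028]
False [ 0.54511669 -0.0539487   0.05504067] [1.27821683 1.70083695 5.54737301]
False [ 0.54964149 -0.05226541  0.05501441] [-7.02425067 -1.65838093 13.79437876]
yaw 0.26303108596734626
43.2917 0.03013150523222475 [ 0.47822722 -0.07184979  0.05493768] [-0.15598769 -0.56072846  0.7200307 ]
```

View pics/e.png

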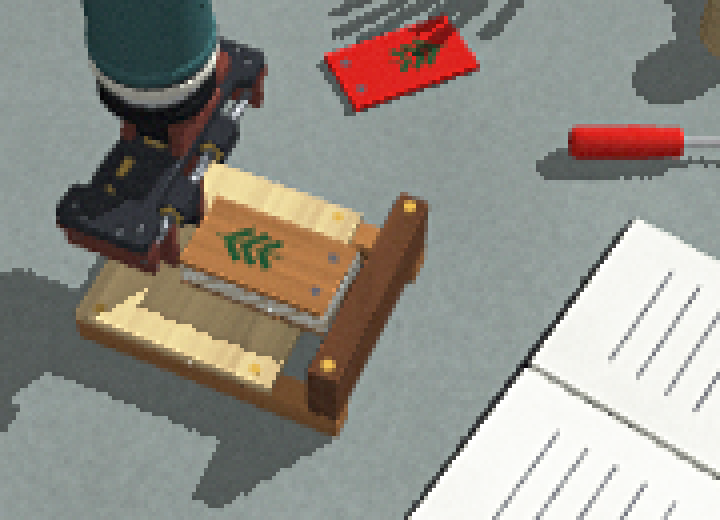

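The pile is square to the jig and close to the fence, and the fingers are behind its back edge. Now the push.

Run:
```python
from h import *
p0=np.array(current_position()); f0=np.array(current_force()); t0=p0.copy(); t0[2]=.0545
U=np.r_[u,0]; F=lambda: -(np.array(current_force())-f0)@U
print(servo_line(list(t0+.030*U),rate=.02,contact_N=5), F())
d=(np.array(current_position())-p0)@U; print("d",d)
for i in range(40):
    f=F(); e=12-f
    if abs(e)<.7: 
        sleep(.3); f=F()
        if abs(12-f)<1: break
        e=12-f
    d+=np.clip(e*.00006,-.0004,.0005)
    servo_line(list(t0+d*U),rate=.01); sleep(.05)
    print(round(d*1e3,2),round(F(),1),round(((np.array(current_position())-p0)@U)*1e3,2),end=" | ")
sleep(.3); print("\n",F(),np.array(current_force())-f0,current_position(),(np.array(current_position()[:2])-FACE)@u,current_clock())
c=capture("top"); s=capture("scene"); cv2.imwrite("pics/f.png",np.hstack([cv2.resize(c["image"][170:290,240:350],(400,436),interpolation=3),cv2.resize(s["image"][180:260,250:323],(398,436),interpolation=3)]))
```

```text
True 0.019142051540348044
d 0.01707469116116969
17.57 0.7 17.34 | 18.07 3.1 17.39 | 18.57 5.4 17.44 | 18.97 6.2 17.45 | 19.32 7.4 17.48 | 19.6 7.9 17.45 | 19.84 8.8 17.45 | 20.03 10.0 17.48 | 20.15 9.2 17.49 | 20.32 9.7 17.5 | 20.46 11.3 17.5 | 
 9.961623305824551 [-9.12413653 -4.42815664  4.56124181] [ 0.4949985  -0.06690059  0.05422553] -0.11863923493885505 48.2167
```

View pics/f.png

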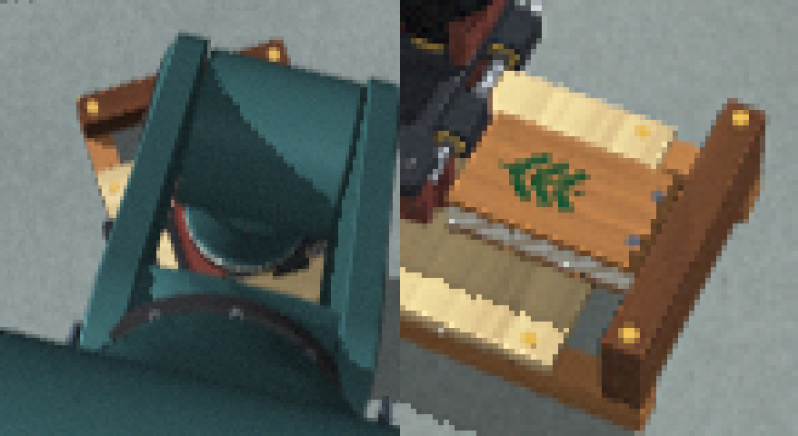

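The spine is at the fence and the force is about 10 to 11 N. The TCP stands 118.6 mm short of the fence, against an expected 120 mm for flush, which is within the calibration. I'll trim the force using averaged readings, then hand in.

Run:
```python
from h import *
U=np.r_[u,0]; f0=np.array([-.156,-.561,.72]); p0=np.array([.47822722,-.07184979,.0545])
def A():
    r=[]
    for _ in range(12): r.append(-(np.array(current_force())-f0)@U); sleep(.05)
    return np.mean(r),np.std(r)
d=.02046; m=A(); print(m)
for _ in range(4):
    if abs(12-m[0])<.8: break
    d+=np.clip((12-m[0])*.0002,-.0004,.0004); servo_line(list(p0+d*U),rate=.01); sleep(.3); m=A(); print(d,m)
print(current_position(),current_clock())
if 10<m[0]<14: sleep(.5); print(A()); print(close_job())
```

```text
(np.float64(10.643266794826586), np.float64(0.39167859974823227))
0.02073134664103468 (np.float64(11.266012215428189), np.float64(0.5014901315289159))
[ 0.49502259 -0.06688798  0.05425795] 50.0667
(np.float64(11.281582459348998), np.float64(0.458178794790166))
the job is handed in; nothing more can be done
None
```

I stacked the album (back cover, page block, leaf front cover, holes to the fence), squared it and handed it in at about 51 s with a steady push of about 11.3 N; the TCP is about 119 mm short of the fence, but I couldn't see the back cover's spine edge, so its flushness is inferred, and I had to re-lift the front cover once because I first set it down turned half round.

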